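# Load the power module and seal the hatch

### The arm

A 6-joint arm with a two-finger parallel gripper is mounted at the origin on the work surface. World frame = base frame: x ahead of the robot, y to its left, z up, the work surface at z = 0. Lengths are in m, angles in rad, forces in N, time in s.
With the tool pointing down it reaches from about 0.35 to 0.975 m from the base axis. Payload 4.9 kg.
Tool frame: the origin (TCP) lies at the very end of the fingers, on their centre line; the grasp point (between the pads) lies 19 mm behind it; z points along the fingers, y is the line along which they close (so a half turn about z gives the same grasp; the last joint's range is limited). The gripper opens to 85 mm and grips with 20 to 120 N. Pads are 22 mm wide; open, the fingers measure 114 mm over their backs; the gripper's body (76 mm by 85 mm) begins 54 mm behind the grasp point. The pads swing forward as they close: fully open they stand 13 mm farther back than shut.
Start: joints at [1.226, 0.053, 1.613, -0, 1.476, -0.119], TCP at [0.14, 0.609, 0.231] pointing down, gripper open.
Joint ranges: [-3.01, 3.01], [-1.01, 2.22], [0.06, 2.58], [-1.02, 4.17], [0.09, 2.62], [-3.14, 3.14]. Speed limits (rad/s): [2.57, 2.57, 3.14, 3.14, 3.14, 3.14].

### API

Orientations are given as a rotation vector (axis times angle).
In Python, from station import ctrl gives the robot as it stands. The module is installed in compiled form; this text tells all that it offers.
- The arm moves only by the tool jog_arm, never from a script. Its argument "steps" is a list of rows, each an object with "delta_rot": the turn, a rotation vector about the tool's x, y, z in degrees, a list of three; "linear": the shift along the tool's x, y, z in m, a list of three; "grip": the finger opening in m, from 0 to 0.0854. In form: [{"delta_rot": [rx, ry, rz], "linear": [x, y, z], "grip": grip}, ...]. A call has 1 to 10 rows; each row shifts and turns the commanded pose from where the row before left it, along the tool's axes as they then stand; what a row does not reach is not made up. A row lasts 1/10 s, in which the tool goes at most 50 mm and 8.59 degrees, less where a joint would pass 70% of its speed; a pose out of reach is approached as far as the arm can. A call with a gripper value outside its range is refused whole. The fingers move at their own pace and stop on an object; "newtons" is the grip in N (left out, the last holds). Time passes only in rows, so rows that do not move let the fingers close. It gives the time, the measured TCP pose, the force, the opening and the grip force at its end, in the units of the state.
- ctrl.get_obs(): the state, without advancing time (a new reading comes with each control period).
- ctrl.get_image(name): name is "scene" or "top" or "wrist"; returns (picture, depth): 400x640x3 uint8, red, green, blue; 400x640 float32, m along the optical axis (not along the pixel's ray), 0 where there is no reading.
- ctrl.camera_info(name): a dict with "camera_matrix" (3x3 intrinsics, pixels), "R" (3x3) and "t" (3): a world point X has camera coordinates R X + t; the wrist camera has in their place "T_tool_cam" (4x4, takes a point from camera to tool coordinates, whose origin is the TCP and whose axes are the flange's). Camera axes: x right, y down, z forward; pixel columns grow to the right and rows downward; lengths in m; the calibration is good to about 2 mm. A picture is of the moment at which its call begins: read the wrist's pose just before it. camera_info takes no time and is no camera call.
- ctrl.finish_job(): hands the job in; it is judged then, once.
The state is a dict: "t": time; "q": joint angles; "dq": joint speeds; "effort": joint torques, N m; "tool_pos": TCP position; "tool_rot": TCP orientation; "contact_force": force on the tool from outside, world axes, zero at the start; "wrist_torque": the same for the moment, N m; "opening": finger opening in m; "grip_force": force on a finger pad.
Only numpy, scipy, OpenCV 4.12 (cv2) and the standard library are available. Lean on these libraries where they do the work, as an engineer would, in place of code of your own. Each camera call takes 0.05 s, during which the arm holds its last target. There are 200 camera calls.

### The job

Set the tall finned power module down into its empty bay in the aluminium controller box (do not drop it) so that it sits flat on the bay floor. Then slide the box's hatch along its track until its rubber edge bears snugly against the sealing strip at the end frame and stays pressed there when you let go; push gently, because the seal is spoiled if squeezed hard (more than about 10 N). Leave the other things on the bench where they are.

Things in the scene. Friction and masses are not known exactly. Their poses are not given: they have to be found in the camera images.
- module_center (a point): Centre (half-way up) of the loose power module: a block 60 long (its x) x 40 wide (y) x 60 mm tall, black base 22 mm high with upright aluminium fins above, 0.25 to 0.5 kg, upright on the bench left or right of the box. Either end may face either way in the bay. Grip it across its 40 mm width, fingertips at least 24 mm above its underside to clear the bay's rim.
- bay (a point): Centre of the bay floor in the controller box, 18 mm above the bench. x: along the bay's long side; y: the hatch's closing direction; z up. The bay is 66 (x) x 46 mm (y) inside a black rim 16 mm high and 5 mm thick. The box-top opening, 66 mm above the bay floor, is 140 (x) x 120 mm (y), centred on the bay. The seated module's top is 6 mm under the hatch.
- handle (a point): Centre of the black handle bar on the hatch: 70 long (along the bay's x) x 12 thick (along the track) x 30 mm tall; its foot, on the hatch's top face, is 15 mm below. Axes as the bay's; +y closes. The steel hatch is 160 x 150 x 3 mm, handle in its middle. A rubber lip on its +y edge ends 81 mm ahead of the handle's centre and gives about 1 mm per 8 N.
- hatch (a joint): Hatch position on its track, m: 0.168 to 0.185 at the start (open, bay clear), falling as it closes (+y). The lip meets the sealing strip anywhere between 0.037 and 0.006, different every time. It slides with about 3 N of drag and stays where left; the drag keeps the lip pressed (up to 3 N) once it was pushed home.
- frame: End frame: a steel bar 180 (x) x 15 (y) x 12 mm across the closing end of the track; origin at the middle of its underside, axes as the bay's. On its -y side a black rubber sealing strip, 150 mm long and 8 mm high, is clamped at an unmeasured depth: its face is 13 to 43 mm from the bar's centre line. The closed hatch's lip bears on it; over 12 N spoils it.
- heatsink: Bystander: a low loose finned heatsink 85 x 56 x 24 mm, on the other side of the box from the module. Origin under its centre.
- bowl: Bystander: steel bowl, 90 mm across, 35 mm tall. Origin under its centre.
- driver: Bystander: screwdriver lying on the bench.
- cap: Bystander: grey plastic ring, 40 mm across, 12 mm tall. Origin under its centre.
- case: The aluminium controller box, fixed: 180 (x) x 350 (y) x 84 mm tall, origin under its centre, axes as the bay's, the bay 61 mm to +y of it. Two dark track rails 8 mm high run along y on its top; the end frame stands at its +y end. Beyond it lie a tray of screws and a glue gun, under 40 mm high; past 0.4 m to the left stands a 0.2 m tall power supply.

How it is judged:
On the way:
1. the module sits flat in its bay and is released (z of module_center in the frame of bay between 0.026 and 0.034 m and horizontal distance between module_center and bay below 0.008 m and angle between module_center's own z axis and vertical below 0.1 rad and angle between the x axis of module_center and the x axis of bay, either way round below 0.15 rad and contact force between the fingers and module below 0.1 N), for 0.2 s.
At the end, for the whole second after the job is handed in: The module is upright, flat on the floor of its bay (height within 4 mm, centre within 8 mm, turned less than 0.15 rad), and the hatch is at rest, closed over it, its rubber lip still bearing on the frame's sealing strip with more than 1.5 N (z of module_center in the frame of bay between 0.026 and 0.034 m and horizontal distance between module_center and bay below 0.008 m and angle between module_center's own z axis and vertical below 0.1 rad and angle between the x axis of module_center and the x axis of bay, either way round below 0.15 rad and contact force between hatch and frame above 1.5 N and linear speed of hatch below 0.005 m/s and value of joint hatch below 0.04 m); the robot touches nothing.
It fails at once if the seal is squeezed with more than 12 N (contact force between hatch and frame above 12 N).
It fails at once if the module is dropped (falls free faster than 0.5 m/s) (contact force between the fingers and module below 0.05 N and linear speed of module above 0.5 m/s).
It fails at once if another thing on the bench is moved by more than 30 mm (distance of any of heatsink, bowl, driver, cap from where it was at the start of the episode above 0.03 m).
It also fails if it takes over 64 s, if anything falls off the work surface, if the arm or the gripper's body presses on something with over 40 N, if the wrist force passes 120 N, or if a joint passes its speed limit or range.

## Working session

There is one attempt and no reset: what is moved stays moved. The work goes in short steps, Python scripts to look and compute and a tool call to move; the robot and the scene stay as the last step left them, time stands still between calls to the robot, and variables do not carry over. Pictures are saved under pics/ and viewed, at most 10 in all, crops included, and the job is handed in when it is done.

Besides the shell and the picture viewer there is one more tool, called after "Emit:" as name(argument=value, ...) on one line, values as JSON. jog_arm: Moves the arm, as the interface text tells. Its arguments: {"type":"object","properties":{"steps":{"type":"array"},"newtons":{"type":"number"}},"required":["steps"]}

```bash
mkdir -p pics
cat > h.py <<'E'
import numpy as np,cv2
from station import ctrl
from scipy.spatial.transform import Rotation as Ro
def cap(n,f):
    o=ctrl.get_obs(); im,d=ctrl.get_image(n); cv2.imwrite('pics/'+f+'.png',im[:,:,::-1]); np.savez('pics/'+f+'.npz',d=d,p=o['tool_pos'],r=o['tool_rot']); return im,d
def cloud(n,f):
    z=np.load('pics/'+f+'.npz'); d=z['d']; c=ctrl.camera_info(n); K=np.array(c['camera_matrix'])
    v,u=np.indices(d.shape); P=np.stack([(u-K[0,2])/K[0,0]*d,(v-K[1,2])/K[1,1]*d,d],-1)
    if n=='wrist':
        T=np.array(c['T_tool_cam']); P=P@T[:3,:3].T+T[:3,3]; return P@Ro.from_rotvec(z['r']).as_matrix().T+z['p']
    return (P-np.array(c['t']))@np.array(c['R'])
E
python3 - <<'E'
from h import *
cap('top','top0');cap('scene','sc0')
o=ctrl.get_obs();print(o)
for n in('top','scene','wrist'):print(ctrl.camera_info(n))
E
```

```text
{'t': 0.1, 'q': array([ 1.22600389e+00,  5.32929743e-02,  1.61420278e+00, -3.09167517e-05,
        1.47598420e+00, -1.19004499e-01]), 'dq': array([-0.0009355 , -0.00198628, -0.0035481 ,  0.00085386,  0.00068681,
       -0.00021772]), 'effort': array([ 5.32454635e-05, -3.94903886e+01, -3.71364176e+01, -1.24622406e-04,
        3.95283263e-03, -5.74138539e-06]), 'tool_pos': array([0.13973486, 0.60858412, 0.2301571 ]), 'tool_rot': array([-3.53863720e-01, -3.12119200e+00,  2.89594586e-03]), 'contact_force': array([ 0.51272328,  0.03667071, -0.01411357]), 'wrist_torque': array([0.01241947, 0.0114052 , 0.01536096]), 'grip_force': 0.0, 'opening': 0.08546558752042208}
{'camera_matrix': array([[467.00370589,   0.        , 316.90195125],
       [  0.        , 467.00370589, 206.98391248],
       [  0.        ,   0.        ,   1.        ]]), 'R': array([[-1.36062653e-03, -9.99998929e-01, -5.38882872e-04],
       [-9.91109356e-01,  1.42022536e-03, -1.33042199e-01],
       [ 1.33042822e-01,  3.53071111e-04, -9.91110227e-01]]), 't': array([0.01193353, 0.49614095, 1.01664011])}
{'camera_matrix': arra
[... 183 characters left out ...]
39311, -0.00595116],
       [ 0.65528557, -0.38910495, -0.64745514],
       [-0.56067647,  0.32384482, -0.76208033]]), 't': array([-0.25084073, -0.25299369,  1.31534719])}
{'camera_matrix': array([[290.22833361,   0.        , 321.37954837],
       [  0.        , 290.22833361, 199.69979125],
       [  0.        ,   0.        ,   1.        ]]), 'T_tool_cam': array([[-3.66889022e-04, -9.63536856e-01, -2.67575397e-01,
         6.82147801e-02],
       [ 9.99999821e-01, -4.79953749e-04,  3.57148568e-04,
         2.51657160e-04],
       [-4.72549623e-04, -2.67575218e-01,  9.63536859e-01,
        -1.42048258e-01],
       [ 0.00000000e+00,  0.00000000e+00,  0.00000000e+00,
         1.00000000e+00]])}
```

View pics/top0.png

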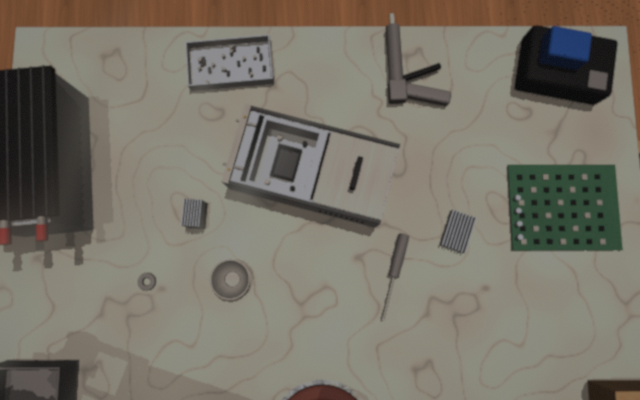

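View pics/sc0.png

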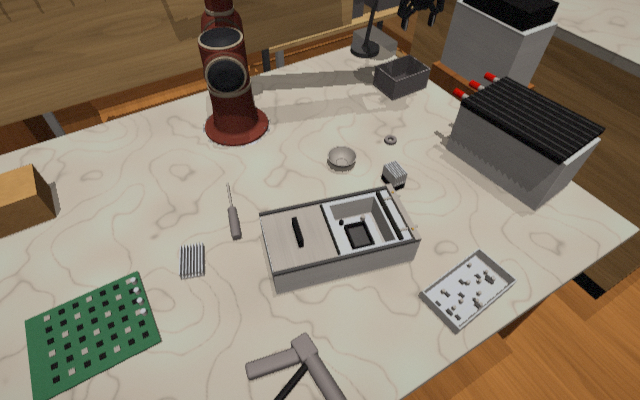

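Top view: box centred near (315,165), bay opening near (287,162), handle at (356,174) and end frame at the left end. The module is at (195,213) beside the bowl (231,280), with the heatsink at (457,232) and the driver at (397,265). The hatch closes towards image left (+y world).

Run:
```python
from h import *
P=cloud('top','top0')
for nm,(u,v) in dict(mod=(195,212),bay=(287,162),handle=(356,174),bowl=(231,280),cap=(147,281)).items(): print(nm,P[v,u].round(4))
# regions
def box(m,nm):
    q=P[m][:,:2].astype(np.float32); r=cv2.minAreaRect(q); print(nm,m.sum(),np.round(r[0],4),np.round(r[1],4),r[2], P[m][:,2].mean().round(4))
vv,uu=np.indices(P.shape[:2]); z=P[...,2]
roi=lambda a,b,c,d:(uu>a)&(uu<b)&(vv>c)&(vv<d)
box(roi(175,215,190,240)&(z>.05)&(z<.07),'module top')
box(roi(335,375,145,205)&(z>.108)&(z<.13),'handle')
box(roi(260,315,130,195)&(z>.005)&(z<.026),'bay floor')
box(roi(260,315,130,195)&(z>.028)&(z<.05),'rim')
box(roi(215,410,95,240)&(z>.075),'case top')
box(roi(215,275,95,220)&(z>.08),'end')
im=cv2.imread('pics/top0.png')
cv2.imwrite('pics/c1.png',cv2.resize(im[95:245,170:410],(800,500),interpolation=cv2.INTER_CUBIC))
```

```text
mod [0.4827 0.2796 0.0534]
bay [0.6033 0.0802 0.0176]
handle [ 0.5546 -0.0706  0.1154]
bowl [0.3336 0.2054 0.0066]
cap [ 0.3315  0.3978 -0.001 ]
module top 463 [0.4829 0.2879] [0.0417 0.0603] 85.7493667602539 0.0572
handle 193 [ 0.5603 -0.0703] [0.0121 0.0701] 74.96420288085938 0.1155
bay floor 2299 [0.6076 0.0847] [0.1159 0.1314] 75.02479553222656 0.0176
rim 438 [0.609  0.0874] [0.1103 0.1312] 75.01930236816406 0.0338
case top 10219 [0.5261 0.0456] [0.3592 0.3092] 74.84477996826172 0.0988
end 2496 [0.5242 0.1336] [0.3881 0.1485] 15.26356029510498 0.0988
```

View pics/c1.png

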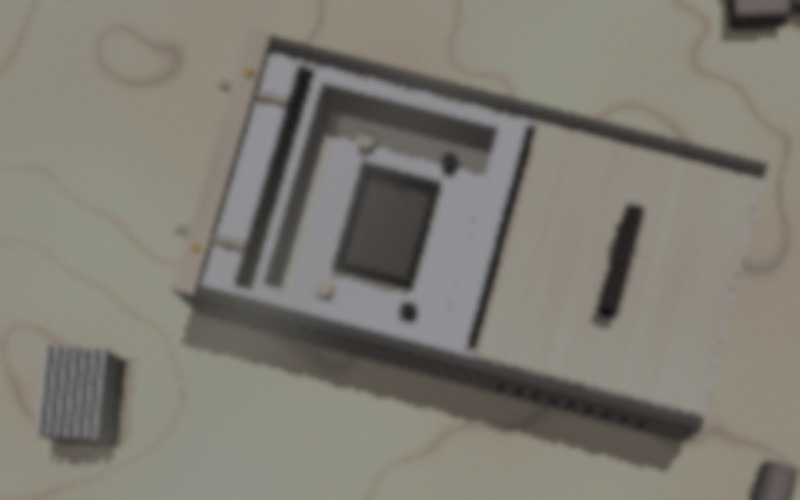

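The box's closing direction points about 75° from world x and the module's width about 86°. Next I go above the module.

Emit:
jog_arm(steps=[{"linear": [-0.025,-0.015,0]},{"linear": [-0.042,-0.0245,0]},{"linear": [-0.042,-0.0245,0]},{"linear": [-0.042,-0.0245,0]},{"linear": [-0.042,-0.0245,0]},{"linear": [-0.042,-0.0245,0]},{"linear": [-0.042,-0.0245,0]},{"linear": [-0.042,-0.0245,0]},{"linear": [-0.042,-0.0245,0]},{"linear": [-0.025,-0.015,0],"delta_rot": [0,0,-4]}], newtons=40)

```text
validation failed for argument at $.st...
```

Emit:
jog_arm(steps=[{"linear": [-0.015,-0.01,0],"delta_rot": [0,0,-4.5]},{"linear": [0,0,0]},{"linear": [0,0,0]}])

```text
validation failed for argument at $.st...
```

```bash
cat >> h.py <<'E'
def to(p,yaw):  # tool-axes shift & tool z turn (deg) to world TCP p with tool y at yaw deg
    o=ctrl.get_obs(); R=Ro.from_rotvec(o['tool_rot']).as_matrix()
    y=np.degrees(np.arctan2(R[1,1],R[0,1]))
    print('t',round(o['t'],2),'pos',o['tool_pos'].round(4),'yaw',y.round(2),'tilt',np.degrees(np.arccos(-R[2,2])).round(2),'F',o['contact_force'].round(1),'| shift',(R.T@(np.array(p)-o['tool_pos'])).round(4),'turn z',(-(yaw-y)).round(2))
E
python3 - <<'E'
from h import *
cap('wrist','w1')
P=cloud('wrist','w1'); z=P[...,2]
def box(m,nm):
    q=P[m][:,:2].astype(np.float32); r=cv2.minAreaRect(q); print(nm,m.sum(),np.round(r[0],4),np.round(r[1],4),round(r[2],1),P[m][:,2].mean().round(4),np.percentile(P[m][:,2],[5,95]).round(4))
x,y=P[...,0],P[...,1]
box((abs(x-.483)<.06)&(abs(y-.288)<.06)&(z>.05)&(z<.068),'mod')
c=np.array([.606,.083]);e=np.array([np.cos(np.radians(75)),np.sin(np.radians(75))]);f=np.array([e[1],-e[0]])
a=(P[...,:2]-c)@f;b=(P[...,:2]-c)@e
m=(abs(a)<.05)&(abs(b)<.04)
box(m&(z>.029)&(z<.045),'rim')
box((abs(a)<.06)&(abs(b+.16)<.04)&(z>.11)&(z<.13),'handle')
to([.483,.288,.23],85.7)
E
```

```text
<stdin>:5: RuntimeWarning: Mean of empty slice.
  ret = ret.dtype.type(ret / rcount)
Traceback (most recent call last):
IndexError: index -1 is out of bounds for axis 0 with size 0
```

View pics/w1.png

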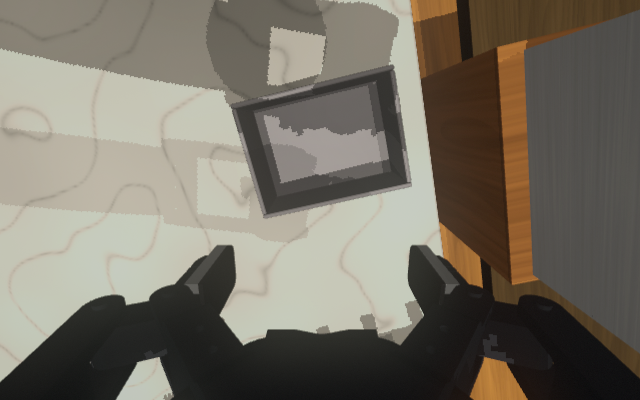

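Emit:
jog_arm(steps=[{"linear": [-0.025,-0.015,0],"delta_rot": [0,0,0],"grip": 0.085},{"linear": [-0.042,-0.0245,0],"delta_rot": [0,0,0],"grip": 0.085},{"linear": [-0.042,-0.0245,0],"delta_rot": [0,0,0],"grip": 0.085},{"linear": [-0.042,-0.0245,0],"delta_rot": [0,0,0],"grip": 0.085},{"linear": [-0.042,-0.0245,0],"delta_rot": [0,0,0],"grip": 0.085},{"linear": [-0.042,-0.0245,0],"delta_rot": [0,0,0],"grip": 0.085},{"linear": [-0.042,-0.0245,0],"delta_rot": [0,0,0],"grip": 0.085},{"linear": [-0.042,-0.0245,0],"delta_rot": [0,0,0],"grip": 0.085},{"linear": [-0.042,-0.0245,0],"delta_rot": [0,0,0],"grip": 0.085},{"linear": [-0.025,-0.015,0],"delta_rot": [0,0,-4],"grip": 0.085}], newtons=40)

```text
t: 1.15
tool_pos: [0.4673, 0.2999, 0.231]
tool_rot: [0.246, 3.132, -0.001]
contact_force: [-0.3, 0.7, 0.7]
opening: 0.0852
grip_force: 0.0
```

Emit:
jog_arm(steps=[{"linear": [-0.015,-0.01,0],"delta_rot": [0,0,-4.5],"grip": 0.085},{"linear": [0,0,0],"delta_rot": [0,0,0],"grip": 0.085},{"linear": [0,0,0],"delta_rot": [0,0,0],"grip": 0.085}])

```text
t: 1.45
tool_pos: [0.4785, 0.2901, 0.2309]
tool_rot: [-0.125, -3.138, -0.0]
contact_force: [0.0, -0.4, -0.1]
opening: 0.0851
grip_force: 0.0
```

```bash
cat >> h.py <<'E'
def box(P,m,nm):
    if m.sum()<5: print(nm,'none');return
    q=P[m][:,:2].astype(np.float32); r=cv2.minAreaRect(q); print(nm,m.sum(),np.round(r[0],4),np.round(r[1],4),round(r[2],1),P[m][:,2].mean().round(4))
c=np.array([.606,.083]);e=np.array([np.cos(np.radians(75)),np.sin(np.radians(75))]);f=np.array([e[1],-e[0]])
def ana(n,nm):
    P=cloud(n,nm); x,y,z=P[...,0],P[...,1],P[...,2]
    a=(P[...,:2]-c)@f;b=(P[...,:2]-c)@e
    box(P,(abs(x-.483)<.06)&(abs(y-.288)<.06)&(z>.05)&(z<.068),'mod')
    box(P,(abs(a)<.048)&(abs(b)<.038)&(z>.029)&(z<.045),'rim')
    box(P,(abs(a)<.06)&(abs(b+.16)<.04)&(z>.108)&(z<.13),'handle')
    return P,a,b
E
python3 - <<'E'
from h import *
cap('wrist','w2'); ana('top','top0'); ana('wrist','w2')
to([.483,.288,.23],85.7)
E
```

```text
mod 463 [0.4829 0.2879] [0.0417 0.0603] 85.7 0.0572
rim 275 [0.6079 0.0812] [0.0672 0.0901] 75.9 0.0329
handle 193 [ 0.5603 -0.0703] [0.0121 0.0701] 75.0 0.1155
mod 1045 [0.4817 0.2868] [0.0398 0.0604] 85.9 0.059
rim 458 [0.5968 0.083 ] [0.0567 0.07  ] 75.1 0.0328
handle none
t 1.5 pos [0.4782 0.2906 0.231 ] yaw 85.52 tilt 0.05 F [-0.3 -0.  -0.1] | shift [-0.005  -0.0022  0.001 ] turn z -0.18
```

View pics/w2.png

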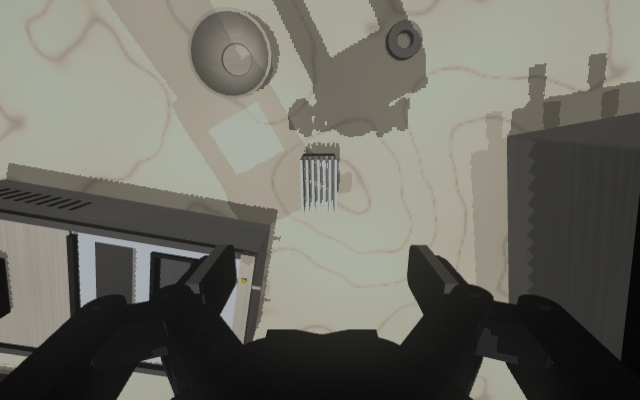

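Wrist view: the module is directly beneath (rows 155–210, cols 301–337), with clear space for both fingers. I'll measure the bay from directly above first, since a held module would hide it.

Emit:
jog_arm(steps=[{"linear": [-0.015,-0.02,0],"delta_rot": [0,0,0],"grip": 0.085},{"linear": [-0.028,-0.038,0],"delta_rot": [0,0,0],"grip": 0.085},{"linear": [-0.028,-0.038,0],"delta_rot": [0,0,0],"grip": 0.085},{"linear": [-0.028,-0.038,0],"delta_rot": [0,0,0],"grip": 0.085},{"linear": [-0.028,-0.038,0],"delta_rot": [0,0,0],"grip": 0.085},{"linear": [-0.017,-0.024,0],"delta_rot": [0,0,5],"grip": 0.085},{"linear": [0,0,0],"delta_rot": [0,0,5.5],"grip": 0.085},{"linear": [0,0,0],"delta_rot": [0,0,0],"grip": 0.085},{"linear": [0,0,0],"delta_rot": [0,0,0],"grip": 0.085}])

```text
t: 2.4
tool_pos: [0.6068, 0.0849, 0.2312]
tool_rot: [-0.403, -3.115, -0.0]
contact_force: [-0.5, 0.1, -0.5]
opening: 0.0853
grip_force: 0.0
```

Run:
```python
from h import *
im,d=cap('wrist','w3'); P,a,b=ana('wrist','w3'); z=P[...,2]
to([.606,.083,.23],75)
np.set_printoptions(linewidth=200)
# profiles in a,b: mean z
for nm,q,o in(('along b',b,a),('along a',a,b)):
    s=[]
    for k in np.arange(-.13,.14,.005):
        m=(abs(q-k)<.002)&(abs(o)<.012); s.append((round(k*1000),round(float(np.median(z[m]))*1000) if m.sum()>3 else None))
    print(nm,s)
```

```text
mod 1968 [0.4915 0.2863] [0.0425 0.0411] 86.3 0.0575
rim 942 [0.6079 0.0811] [0.0697 0.0907] 74.5 0.0331
handle 1303 [ 0.5589 -0.0712] [0.0134 0.0697] 75.3 0.115
t 2.45 pos [0.6067 0.085  0.2313] yaw 75.25 tilt 0.02 F [-0.5 -0.2  0.1] | shift [ 0.0002 -0.0021  0.0013] turn z 0.25
along b [(-130, 86), (-125, 86), (-120, 86), (-115, 86), (-110, 86), (-105, 86), (-100, 86), (-95, 86), (-90, 86), (-85, 90), (-80, 86), (-75, 83), (-70, 301), (-65, 303), (-60, 301), (-55, 298), (-50, 295), (-45, 278), (-40, 267), (-35, 311), (-30, 323), (-25, 323), (-20, 18), (-15, 310), (-10, 311), (-5, 316), (0, 317), (5, 317), (10, 316), (15, 311), (20, 310), (25, 33), (30, 324), (35, 18), (40, 311), (45, 267), (50, 273), (55, 295), (60, 314), (65, 300), (70, 301), (75, 300), (80, 83), (85, 83), (90, 84), (95, 85), (100, 95), (105, 95), (110, 95), (115, None), (120, None), (125, None), (130, None), (135, None)]
along a [(-130, -1), (-125, -1), (-120, -1), (-115, -1), (-110, -1), (-105, -1), (-100, None), (-95, 91), (-90, 91), (-85, 83), (-80, 83), (-75, 62), (-70, 17), (-65, 17), (-60, 17), (-55, 18), (-50, 17), (-45, 18), (-40, 33), (-35, 18), (-30, 18), (-25, 18), (-20, 330), (-15, 18), (-10, 316), (-5, 18), (0, 18), (5, 18), (10, 18), (15, 18), (20, 18), (25, 18), (30, 33), (35, None), (40, 18), (45, 17), (50, 17), (55, 18), (60, 17), (65, 56), (70, 83), (75, 84), (80, 92), (85, 91), (90, None), (95, None), (100, None), (105, None), (110, None), (115, None), (120, None), (125, None), (130, None), (135, 0)]
```

View pics/w3.png

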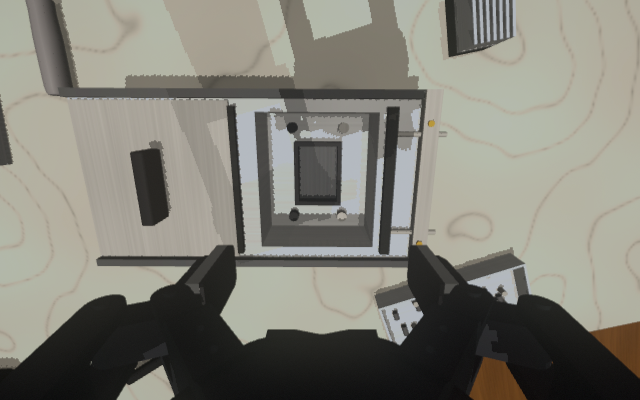

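Run:
```python
from h import *
P,a,b=ana('wrist','w3'); z=P[...,2]; vv,uu=np.indices(z.shape)
m=(z>.029)&(z<.037)&(uu>288)&(uu<347)&(vv>136)&(vv<210)&(abs(a+.005)<.042)&(abs(b)<.033)
for (w,) in [(m,)]:
    print('a',np.percentile(a[w],[0,1,99,100]).round(4),'b',np.percentile(b[w],[0,1,99,100]).round(4))
    box(P,w,'rim')
# opening edges from profile: z 0.08 boundary
for lo,hi in((.076,.082),(.082,.0875),(.0875,.0935),(.0935,.1)):
    w=(z>lo)&(z<hi)&(abs(a)<.05)&(b>.04)&(b<.13)
    h=np.histogram(b[w],np.arange(.04,.13,.002))[0]; print(lo,hi,[(round(float(x)*1000),int(n)) for x,n in zip(np.arange(.04,.13,.002),h) if n>5])
w=(z>.08)&(z<.1)&(abs(a)<.05)&(b>-.095)&(b<-.06);print('hatch edge b max',np.percentile(b[w],[90,99,100]).round(4))
```

```text
mod 1968 [0.4915 0.2863] [0.0425 0.0411] 86.3 0.0575
rim 942 [0.6079 0.0811] [0.0697 0.0907] 74.5 0.0331
handle 1303 [ 0.5589 -0.0712] [0.0134 0.0697] 75.3 0.115
a [-0.0428 -0.0427  0.032   0.0325] b [-0.0304 -0.03    0.0255  0.0257]
rim 902 [0.6004 0.0821] [0.0562 0.0751] 75.3 0.0332
0.076 0.082 [(56, 104), (90, 6)]
0.082 0.0875 [(56, 53), (58, 190), (60, 181), (62, 184), (64, 116), (76, 137), (78, 174), (80, 184), (82, 165), (84, 169), (86, 169), (88, 176), (90, 176), (92, 171), (94, 169), (96, 173)]
0.0875 0.0935 [(64, 240), (66, 196), (68, 195), (70, 193), (72, 198), (74, 40), (76, 9), (78, 11), (80, 8), (82, 10), (84, 10), (86, 11), (88, 9), (90, 9), (92, 10), (94, 8), (96, 193), (114, 7), (116, 8), (118, 9), (120, 7)]
0.0935 0.1 [(96, 200), (98, 201), (100, 200), (102, 197), (104, 199), (106, 204), (108, 198), (110, 160)]
hatch edge b max [-0.0651 -0.0623 -0.0619]
```

Emit:
jog_arm(steps=[{"linear": [0.018,0.017,0],"delta_rot": [0,0,0],"grip": 0.085},{"linear": [0.034,0.032,0],"delta_rot": [0,0,0],"grip": 0.085},{"linear": [0.034,0.032,0],"delta_rot": [0,0,0],"grip": 0.085},{"linear": [0.034,0.032,0],"delta_rot": [0,0,0],"grip": 0.085},{"linear": [0.034,0.032,0],"delta_rot": [0,0,0],"grip": 0.085},{"linear": [0.018,0.018,0],"delta_rot": [0,0,-5],"grip": 0.085},{"linear": [0,0,0.03],"delta_rot": [0,0,-5.5],"grip": 0.085},{"linear": [0,0,0.04],"delta_rot": [0,0,0],"grip": 0.085},{"linear": [0,0,0.03],"delta_rot": [0,0,0],"grip": 0.085},{"linear": [0,0,0],"delta_rot": [0,0,0],"grip": 0.085}])

```text
t: 3.45
tool_pos: [0.4787, 0.285, 0.1259]
tool_rot: [-0.117, -3.13, 0.007]
contact_force: [-0.9, -0.9, -0.4]
opening: 0.0846
grip_force: 0.0
```

Run:
```python
from h import *
cap('wrist','w4'); ana('wrist','w4')
to([.4817,.2868,.03],85.8)
```

```text
mod 2231 [0.4817 0.2869] [0.0402 0.0605] 86.0 0.0588
rim 232 [0.6406 0.0934] [0.0185 0.0365] 82.7 0.0324
handle none
t 3.5 pos [0.4807 0.2855 0.1291] yaw 85.69 tilt 0.29 F [ 0.4 -0.2  1.1] | shift [-0.0013  0.0016  0.0991] turn z -0.11
```

Emit:
jog_arm(steps=[{"linear": [-0.001,0.001,0.02],"delta_rot": [0,0,0],"grip": 0.085},{"linear": [0,0,0.03],"delta_rot": [0,0,0],"grip": 0.085},{"linear": [0,0,0.025],"delta_rot": [0,0,0],"grip": 0.085},{"linear": [0,0,0.015],"delta_rot": [0,0,0],"grip": 0.085},{"linear": [0,0,0.008],"delta_rot": [0,0,0],"grip": 0.085},{"linear": [0,0,0],"delta_rot": [0,0,0],"grip": 0.085},{"linear": [0,0,0],"delta_rot": [0,0,0],"grip": 0.085}])

```text
t: 4.2
tool_pos: [0.4852, 0.287, 0.0349]
tool_rot: [0.121, 3.137, 0.002]
contact_force: [0.6, 0.5, -0.2]
opening: 0.0852
grip_force: 0.0
```

Run:
```python
from h import *
to([.4817,.2868,.03],85.8)
```

```text
t 4.2 pos [0.4852 0.287  0.0349] yaw 85.58 tilt 0.15 F [ 0.6  0.5 -0.2] | shift [ 0.0035 -0.0005  0.0049] turn z -0.22
```

Emit:
jog_arm(steps=[{"linear": [0,0,0.003],"delta_rot": [0,0,0],"grip": 0.085},{"linear": [0,0,0],"delta_rot": [0,0,0],"grip": 0.085},{"linear": [0,0,0],"delta_rot": [0,0,0],"grip": 0.085}])

```text
t: 4.5
tool_pos: [0.4844, 0.2865, 0.0308]
tool_rot: [0.122, 3.139, 0.0]
contact_force: [0.4, 0.5, -0.6]
opening: 0.085
grip_force: 0.0
```

Run:
```python
from h import *
to([.4817,.2868,.03],85.8)
```

```text
t 4.5 pos [0.4844 0.2865 0.0308] yaw 85.56 tilt 0.04 F [ 0.4  0.5 -0.6] | shift [0.0027 0.0001 0.0008] turn z -0.24
```

Emit:
jog_arm(steps=[{"linear": [0.0025,0,0.001],"delta_rot": [0,0,0],"grip": 0.085},{"linear": [0,0,0],"delta_rot": [0,0,0],"grip": 0.06},{"linear": [0,0,0],"delta_rot": [0,0,0],"grip": 0.03},{"linear": [0,0,0],"delta_rot": [0,0,0],"grip": 0.03},{"linear": [0,0,0],"delta_rot": [0,0,0],"grip": 0.03},{"linear": [0,0,0],"delta_rot": [0,0,0],"grip": 0.03},{"linear": [0,0,0],"delta_rot": [0,0,0],"grip": 0.03}], newtons=40)

```text
t: 5.2
tool_pos: [0.4818, 0.2866, 0.0295]
tool_rot: [0.122, 3.139, 0.0]
contact_force: [0.0, -0.6, 0.9]
opening: 0.0398
grip_force: 41.2
```

Run:
```python
from h import *
to([.4817,.2868,.03],85.8)
```

```text
t 5.2 pos [0.4818 0.2866 0.0295] yaw 85.56 tilt 0.02 F [ 0.  -0.6  0.9] | shift [ 0.0001  0.0002 -0.0005] turn z -0.24
```

Emit:
jog_arm(steps=[{"linear": [0,0,-0.01],"delta_rot": [0,0,0],"grip": 0.03},{"linear": [0,0,-0.025],"delta_rot": [0,0,0],"grip": 0.03},{"linear": [0,0,-0.04],"delta_rot": [0,0,0],"grip": 0.03},{"linear": [0,0,-0.04],"delta_rot": [0,0,0],"grip": 0.03},{"linear": [0,0,-0.03],"delta_rot": [0,0,0],"grip": 0.03},{"linear": [0,0,-0.01],"delta_rot": [0,0,0],"grip": 0.03},{"linear": [0,0,0],"delta_rot": [0,0,0],"grip": 0.03}])

```text
t: 5.9
tool_pos: [0.4823, 0.2869, 0.1859]
tool_rot: [0.121, 3.137, 0.002]
contact_force: [-0.7, -0.7, -2.9]
opening: 0.0394
grip_force: 41.1
```

Emit:
jog_arm(steps=[{"linear": [-0.01,-0.0145,0],"delta_rot": [0,0,0],"grip": 0.03},{"linear": [-0.017,-0.025,0],"delta_rot": [0,0,0],"grip": 0.03},{"linear": [-0.022,-0.032,0],"delta_rot": [0,0,0],"grip": 0.03},{"linear": [-0.022,-0.032,0],"delta_rot": [0,0,0],"grip": 0.03},{"linear": [-0.022,-0.032,0],"delta_rot": [0,0,0],"grip": 0.03},{"linear": [-0.022,-0.032,0],"delta_rot": [0,0,0],"grip": 0.03},{"linear": [-0.012,-0.0172,0],"delta_rot": [0,0,3.4],"grip": 0.03},{"linear": [-0.007,-0.01,0],"delta_rot": [0,0,4],"grip": 0.03},{"linear": [0,0,0],"delta_rot": [0,0,3],"grip": 0.03},{"linear": [0,0,0],"delta_rot": [0,0,0],"grip": 0.03}])

```text
t: 6.9
tool_pos: [0.5979, 0.0812, 0.1806]
tool_rot: [-0.406, -3.109, 0.001]
contact_force: [0.2, 0.2, -3.1]
opening: 0.0392
grip_force: 41.2
```

Emit:
jog_arm(steps=[{"linear": [0,0,0],"delta_rot": [0,0,0],"grip": 0.03},{"linear": [0,0,0],"delta_rot": [0,0,0],"grip": 0.03},{"linear": [0,0,0],"delta_rot": [0,0,0],"grip": 0.03}])

```text
t: 7.2
tool_pos: [0.5991, 0.0822, 0.1838]
tool_rot: [-0.404, -3.115, 0.0]
contact_force: [-0.3, -0.9, -2.8]
opening: 0.0399
grip_force: 41.2
```

Run:
```python
from h import *
to([.6004,.0821,.13],75.2)
im,d=cap('wrist','w5'); P=cloud('wrist','w5'); x,y,z=P[...,0],P[...,1],P[...,2]
m=(z>.19)&(z<.22)&(abs(x-.6)<.05)&(abs(y-.085)<.05)
vv,uu=np.indices(z.shape)
m&=(uu>280)&(uu<362)&(vv<270)
box(P,m,'held')
P,a,b=ana('wrist','w5'); z=P[...,2]
m=(z>.029)&(z<.037)&(abs(a+.005)<.042)&(abs(b)<.033)&(abs(b)>.018)
print(m.sum(),'b',np.percentile(b[m],[0,1,99,100]).round(4))
```

```text
t 7.2 pos [0.5991 0.0822 0.1838] yaw 75.23 tilt 0.05 F [-0.3 -0.9 -2.8] | shift [-0.0013  0.0003  0.0538] turn z 0.03
held 3971 [0.5869 0.0852] [0.0388 0.0364] 74.3 0.207
mod none
rim 595 [0.5796 0.0876] [0.0561 0.0331] 75.3 0.0333
handle 1940 [ 0.559 -0.071] [0.0137 0.0699] 75.0 0.1148
407 b [-0.0303 -0.0302  0.0256  0.0257]
```

View pics/w5.png

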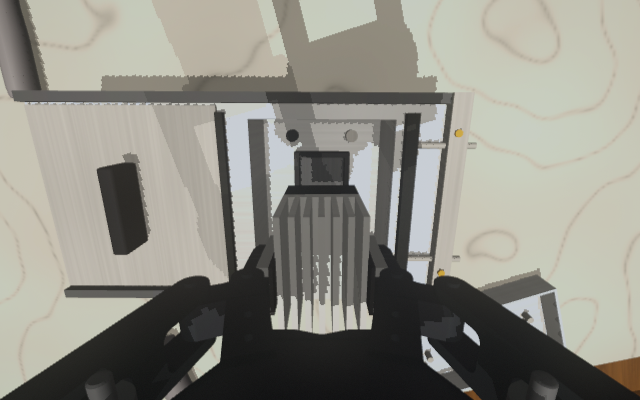

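The module is held square over the bay (edge at row 190, bay cols 295–350, both bay ends aligned). Descending to just above the rim.

Emit:
jog_arm(steps=[{"linear": [-0.0013,0,0.015],"delta_rot": [0,0,0],"grip": 0.03},{"linear": [0,0,0.025],"delta_rot": [0,0,0],"grip": 0.03},{"linear": [0,0,0.025],"delta_rot": [0,0,0],"grip": 0.03},{"linear": [0,0,0.025],"delta_rot": [0,0,0],"grip": 0.03},{"linear": [0,0,0.015],"delta_rot": [0,0,0],"grip": 0.03},{"linear": [0,0,0],"delta_rot": [0,0,0],"grip": 0.03},{"linear": [0,0,0],"delta_rot": [0,0,0],"grip": 0.03},{"linear": [0,0,0],"delta_rot": [0,0,0],"grip": 0.03},{"linear": [0,0,0],"delta_rot": [0,0,0],"grip": 0.03}])

```text
t: 8.15
tool_pos: [0.602, 0.0815, 0.0812]
tool_rot: [0.405, 3.112, 0.001]
contact_force: [0.6, -0.3, -3.5]
opening: 0.0397
grip_force: 41.1
```

Run:
```python
from h import *
to([.6004,.0821,.0475],75.2)
```

```text
t 8.15 pos [0.602  0.0815 0.0812] yaw 75.17 tilt 0.18 F [ 0.6 -0.3 -3.5] | shift [0.0019 0.0002 0.0337] turn z -0.03
```

Emit:
jog_arm(steps=[{"linear": [0.0015,0,0.005],"delta_rot": [0,0,0],"grip": 0.03},{"linear": [0,0,0.007],"delta_rot": [0,0,0],"grip": 0.03},{"linear": [0,0,0.005],"delta_rot": [0,0,0],"grip": 0.03},{"linear": [0,0,0],"delta_rot": [0,0,0],"grip": 0.03},{"linear": [0,0,0],"delta_rot": [0,0,0],"grip": 0.03},{"linear": [0,0,0],"delta_rot": [0,0,0],"grip": 0.03}])

```text
t: 8.75
tool_pos: [0.5995, 0.0818, 0.0624]
tool_rot: [0.406, 3.115, 0.0]
contact_force: [0.6, -0.0, -2.9]
opening: 0.0396
grip_force: 41.1
```

Run:
```python
from h import *
to([.6004,.0821,.0475],75.2)
```

```text
t 8.75 pos [0.5995 0.0818 0.0624] yaw 75.16 tilt 0.02 F [ 0.6 -0.  -2.9] | shift [-0.0008  0.0005  0.0149] turn z -0.04
```

Emit:
jog_arm(steps=[{"linear": [-0.0006,0.0004,0.004],"delta_rot": [0,0,0],"grip": 0.03},{"linear": [0,0,0.004],"delta_rot": [0,0,0],"grip": 0.03},{"linear": [0,0,0.003],"delta_rot": [0,0,0],"grip": 0.03},{"linear": [0,0,0],"delta_rot": [0,0,0],"grip": 0.03},{"linear": [0,0,0],"delta_rot": [0,0,0],"grip": 0.03}])

```text
t: 9.25
tool_pos: [0.5998, 0.0821, 0.0511]
tool_rot: [-0.406, -3.115, 0.0]
contact_force: [0.7, 0.6, -1.9]
opening: 0.0391
grip_force: 41.1
```

Run:
```python
from h import *
to([.6004,.0821,.0475],75.2)
```

```text
t 9.25 pos [0.5998 0.0821 0.0511] yaw 75.16 tilt 0.03 F [ 0.7  0.6 -1.9] | shift [-0.0005  0.0002  0.0036] turn z -0.04
```

Emit:
jog_arm(steps=[{"linear": [0,0,0.0015],"delta_rot": [0,0,0],"grip": 0.03},{"linear": [0,0,0.0015],"delta_rot": [0,0,0],"grip": 0.03},{"linear": [0,0,0],"delta_rot": [0,0,0],"grip": 0.03},{"linear": [0,0,0],"delta_rot": [0,0,0],"grip": 0.03}])

```text
t: 9.65
tool_pos: [0.6, 0.082, 0.0483]
tool_rot: [-0.406, -3.115, 0.0]
contact_force: [0.1, 0.5, -3.5]
opening: 0.0394
grip_force: 41.1
```

Emit:
jog_arm(steps=[{"linear": [0,0,0.001],"delta_rot": [0,0,0],"grip": 0.03},{"linear": [0,0,0],"delta_rot": [0,0,0],"grip": 0.03},{"linear": [0,0,0],"delta_rot": [0,0,0],"grip": 0.03}])

```text
t: 9.95
tool_pos: [0.6002, 0.0821, 0.0475]
tool_rot: [0.406, 3.115, 0.0]
contact_force: [-0.9, -0.1, -1.5]
opening: 0.0392
grip_force: 41.2
```

Emit:
jog_arm(steps=[{"linear": [0,0,0.001],"delta_rot": [0,0,0],"grip": 0.03},{"linear": [0,0,0],"delta_rot": [0,0,0],"grip": 0.03},{"linear": [0,0,0],"delta_rot": [0,0,0],"grip": 0.03}])

```text
t: 10.25
tool_pos: [0.6002, 0.082, 0.0475]
tool_rot: [0.406, 3.115, -0.0]
contact_force: [-4.1, -0.3, 4.6]
opening: 0.0393
grip_force: 42.0
```

Resting on the floor now. Releasing with a small opening and rising straight up.

Emit:
jog_arm(steps=[{"linear": [0,0,0],"delta_rot": [0,0,0],"grip": 0.044},{"linear": [0,0,0],"delta_rot": [0,0,0],"grip": 0.06},{"linear": [0,0,0],"delta_rot": [0,0,0],"grip": 0.06},{"linear": [0,0,0],"delta_rot": [0,0,0],"grip": 0.06},{"linear": [0,0,0],"delta_rot": [0,0,0],"grip": 0.06}])

```text
t: 10.75
tool_pos: [0.6, 0.0821, 0.0462]
tool_rot: [0.406, 3.115, -0.0]
contact_force: [0.1, -0.3, 0.3]
opening: 0.0599
grip_force: 0.0
```

Emit:
jog_arm(steps=[{"linear": [0,0,-0.01],"delta_rot": [0,0,0],"grip": 0.06},{"linear": [0,0,-0.02],"delta_rot": [0,0,0],"grip": 0.06},{"linear": [0,0,-0.035],"delta_rot": [0,0,0],"grip": 0.06},{"linear": [0,0,-0.04],"delta_rot": [0,0,0],"grip": 0.06},{"linear": [0,0,-0.04],"delta_rot": [0,0,0],"grip": 0.06},{"linear": [0,0,-0.03],"delta_rot": [0,0,0],"grip": 0.06},{"linear": [0,0,0],"delta_rot": [0,0,0],"grip": 0.06},{"linear": [0,0,0],"delta_rot": [0,0,0],"grip": 0.06},{"linear": [0,0,0],"delta_rot": [0,0,0],"grip": 0.06}])

```text
t: 11.65
tool_pos: [0.5991, 0.082, 0.2198]
tool_rot: [-0.405, -3.113, 0.001]
contact_force: [-0.1, 0.6, -0.3]
opening: 0.0599
grip_force: 0.0
```

Run:
```python
from h import *
im,d=cap('wrist','w6'); P,a,b=ana('wrist','w6'); z=P[...,2]
m=(z>.068)&(z<.08)&(abs(a+.005)<.05)&(abs(b)<.04); box(P,m,'seated top')
m=(z>.029)&(z<.037)&(abs(a+.005)<.042)&(abs(b)<.033)&((abs(b)>.018)|(abs(a+.005)>.03)); box(P,m,'rim')
to([.559,-.071,.2],75.2)
```

```text
mod none
rim 1117 [0.6079 0.0804] [0.0693 0.0909] 74.9 0.0353
handle 1378 [ 0.5588 -0.071 ] [0.0132 0.0695] 74.8 0.115
seated top 1261 [0.6004 0.0822] [0.0396 0.0607] 75.8 0.0771
rim 869 [0.6006 0.0821] [0.0561 0.0759] 75.1 0.0335
t 11.7 pos [0.599  0.082  0.2193] yaw 75.16 tilt 0.19 F [ 0.6  0.4 -1. ] | shift [-0.0006 -0.1581  0.0194] turn z -0.04
```

View pics/w6.png

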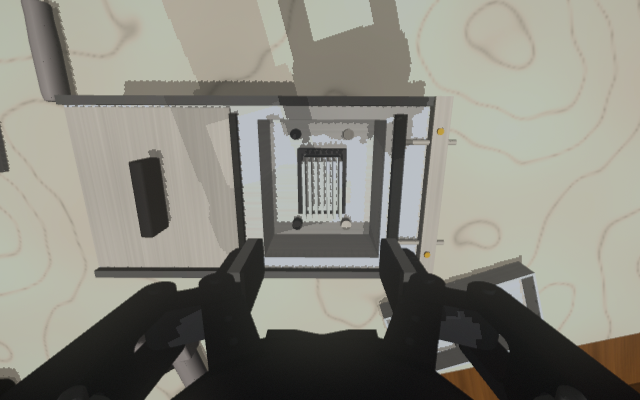

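Module seated: centred (0.6004,0.0822) in the rim and its top at 77 mm, cols 297–347. Next I close the fingers and go behind the handle (it is at (150,195)).

Emit:
jog_arm(steps=[{"linear": [0,-0.02,0],"delta_rot": [0,0,0],"grip": 0.0},{"linear": [0,-0.04,0],"delta_rot": [0,0,0],"grip": 0.0},{"linear": [0,-0.045,0],"delta_rot": [0,0,0],"grip": 0.0},{"linear": [0,-0.045,0],"delta_rot": [0,0,0],"grip": 0.0},{"linear": [0,-0.03,0],"delta_rot": [0,0,0],"grip": 0.0},{"linear": [0,-0.013,0],"delta_rot": [0,0,0],"grip": 0.0},{"linear": [0,0,0.03],"delta_rot": [0,0,0],"grip": 0.0},{"linear": [0,0,0.03],"delta_rot": [0,0,0],"grip": 0.0},{"linear": [0,0,0.015],"delta_rot": [0,0,0],"grip": 0.0},{"linear": [0,0,0],"delta_rot": [0,0,0],"grip": 0.0}], newtons=40)

```text
t: 12.7
tool_pos: [0.5484, -0.1033, 0.1424]
tool_rot: [-0.404, -3.108, -0.003]
contact_force: [0.5, -0.6, -0.2]
opening: 0.0002
grip_force: 0.0
```

Emit:
jog_arm(steps=[{"linear": [0,0,0],"delta_rot": [0,0,0],"grip": 0.0},{"linear": [0,0,0],"delta_rot": [0,0,0],"grip": 0.0},{"linear": [0,0,0],"delta_rot": [0,0,0],"grip": 0.0}])

```text
t: 13.0
tool_pos: [0.5517, -0.1047, 0.1482]
tool_rot: [0.405, 3.112, -0.001]
contact_force: [-0.4, 0.6, 0.7]
opening: 0.0001
grip_force: 0.0
```

Run:
```python
from h import *
to([.5499,-.1048,.1],75.1)
```

```text
t 13.0 pos [ 0.5517 -0.1047  0.1482] yaw 75.18 tilt 0.18 F [-0.4  0.6  0.7] | shift [ 0.0018 -0.0006  0.0482] turn z 0.08
```

Emit:
jog_arm(steps=[{"linear": [0.001,0,0.015],"delta_rot": [0,0,0],"grip": 0.0},{"linear": [0,0,0.018],"delta_rot": [0,0,0],"grip": 0.0},{"linear": [0,0,0.01],"delta_rot": [0,0,0],"grip": 0.0},{"linear": [0,0,0.004],"delta_rot": [0,0,0],"grip": 0.0},{"linear": [0,0,0],"delta_rot": [0,0,0],"grip": 0.0},{"linear": [0,0,0],"delta_rot": [0,0,0],"grip": 0.0},{"linear": [0,0,0],"delta_rot": [0,0,0],"grip": 0.0}])

```text
t: 13.7
tool_pos: [0.5502, -0.1044, 0.1002]
tool_rot: [0.405, 3.114, -0.001]
contact_force: [0.1, -0.3, -0.9]
opening: -0.0
grip_force: 0.0
```

Emit:
jog_arm(steps=[{"linear": [0,0.006,0],"delta_rot": [0,0,0],"grip": 0.0},{"linear": [0,0.006,0],"delta_rot": [0,0,0],"grip": 0.0},{"linear": [0,0.006,0],"delta_rot": [0,0,0],"grip": 0.0},{"linear": [0,0.006,0],"delta_rot": [0,0,0],"grip": 0.0},{"linear": [0,0.008,0],"delta_rot": [0,0,0],"grip": 0.0},{"linear": [0,0.01,0],"delta_rot": [0,0,0],"grip": 0.0},{"linear": [0,0.01,0],"delta_rot": [0,0,0],"grip": 0.0},{"linear": [0,0.01,0],"delta_rot": [0,0,0],"grip": 0.0},{"linear": [0,0.01,0],"delta_rot": [0,0,0],"grip": 0.0},{"linear": [0,0.008,0],"delta_rot": [0,0,0],"grip": 0.0}])

```text
t: 14.7
tool_pos: [0.5705, -0.0259, 0.0994]
tool_rot: [0.405, 3.115, 0.0]
contact_force: [-0.1, -4.5, 2.3]
opening: 0.0004
grip_force: 1.7
```

Run:
```python
from h import *
cap('top','t1')
P=cloud('top','t1');a=(P[...,:2]-c)@f;b=(P[...,:2]-c)@e;z=P[...,2]
o=ctrl.get_obs();p=o['tool_pos'][:2]-c;print('tcp a,b',p@f,p@e,'Fb',o['contact_force'][:2]@e)
m=(z>.09)&(z<.1)&(abs(a)<.06)&(b>.055)&(b<.08);to([.5499,-.1048,.1],75.1)
```

```text
tcp a,b -0.006505045011341299 -0.11324426200476496 Fb 0.41686634548524526
t 14.75 pos [ 0.5704 -0.0247  0.0992] yaw 75.22 tilt 0.1 F [-0.5  0.6  1.1] | shift [-0.0006 -0.0827 -0.001 ] turn z 0.12
```

Emit:
jog_arm(steps=[{"linear": [0,0.005,0],"delta_rot": [0,0,0],"grip": 0.0},{"linear": [0,0.007,0],"delta_rot": [0,0,0],"grip": 0.0},{"linear": [0,0.008,0],"delta_rot": [0,0,0],"grip": 0.0},{"linear": [0,0.008,0],"delta_rot": [0,0,0],"grip": 0.0},{"linear": [0,0.007,0],"delta_rot": [0,0,0],"grip": 0.0},{"linear": [0,0.007,0],"delta_rot": [0,0,0],"grip": 0.0},{"linear": [0,0.006,0],"delta_rot": [0,0,0],"grip": 0.0},{"linear": [0,0.004,0],"delta_rot": [0,0,0],"grip": 0.0},{"linear": [0,0,0],"delta_rot": [0,0,0],"grip": 0.0},{"linear": [0,0,0],"delta_rot": [0,0,0],"grip": 0.0}])

```text
t: 15.75
tool_pos: [0.5835, 0.024, 0.0993]
tool_rot: [0.405, 3.115, 0.002]
contact_force: [0.4, 0.3, 0.2]
opening: -0.0003
grip_force: 0.0
```

Run:
```python
from h import *
im,d=cap('wrist','w7')
P=cloud('wrist','w7');a=(P[...,:2]-c)@f;b=(P[...,:2]-c)@e;z=P[...,2]
o=ctrl.get_obs();p=o['tool_pos'][:2]-c;print('tcp a,b',p@f,p@e,'F',o['contact_force'])
m=(z>.105)&(z<.12)&(abs(a+.005)<.045)&(b<.03)&(b>p[1]-.0)
for a0 in (-.06,-.05,-.04):
    print(a0,[(round(k*1000),round(float(np.median(z[w]))*1000,1),int(im[w].mean())) for k in np.arange(.01,.115,.003) if (w:=(abs(b-k)<.0012)&(abs(a-a0)<.004)).sum()>2])
cv2.imwrite('pics/w7c.png',cv2.resize(im[60:300,200:520],(800,600)))
```

```text
tcp a,b -0.0063504019870891815 -0.06300532591885423 F [ 0.63096053  0.18422767 -0.15007673]
-0.06 [(10, 86.3, 130), (13, 86.4, 129), (16, 86.5, 130), (19, 86.3, 137), (22, 86.7, 186), (25, 86.2, 193), (28, 86.4, 192), (31, 86.6, 168), (34, 90.1, 55), (37, 90.5, 57), (40, 89.8, 66), (58, 75.4, 103), (61, 83.5, 214), (64, 87.2, 69), (67, 91.4, 56), (70, 91.4, 56), (73, 91.4, 60), (76, 90.5, 136), (79, 90.0, 141), (82, 84.0, 177), (85, 83.7, 181), (88, 83.8, 186), (91, 83.7, 183), (94, 83.7, 181), (97, 89.6, 75)]
-0.05 [(10, 86.5, 129), (13, 86.4, 128), (16, 86.6, 132), (19, 86.3, 160), (22, 86.4, 195), (25, 86.5, 193), (28, 86.4, 192), (31, 86.5, 173), (34, 90.1, 55), (37, 90.6, 57), (58, 74.8, 101), (61, 83.4, 214), (64, 87.5, 65), (67, 91.5, 56), (70, 91.5, 56), (73, 91.5, 65), (76, 90.4, 154), (79, 90.1, 169), (82, 84.2, 198), (85, 83.8, 202), (88, 83.5, 205), (91, 83.7, 205), (94, 84.0, 186), (97, 91.2, 94), (100, 95.4, 188)]
-0.04 [(10, 86.4, 192), (13, 86.4, 192), (16, 86.3, 195), (19, 86.5, 192), (22, 86.5, 194), (25, 86.5, 192), (28, 86.4, 191), (31, 86.7, 168), (34, 90.3, 55), (37, 90.4, 59), (40, 89.5, 67), (58, 75.2, 103), (61, 83.5, 214), (64, 87.4, 68), (67, 91.5, 57), (70, 91.5, 57), (73, 91.5, 65), (82, 83.8, 210), (85, 83.5, 213), (88, 83.6, 213), (91, 83.5, 213), (94, 83.5, 193), (97, 90.3, 91), (100, 95.5, 186), (103, 95.2, 186)]
```

View pics/w7c.png

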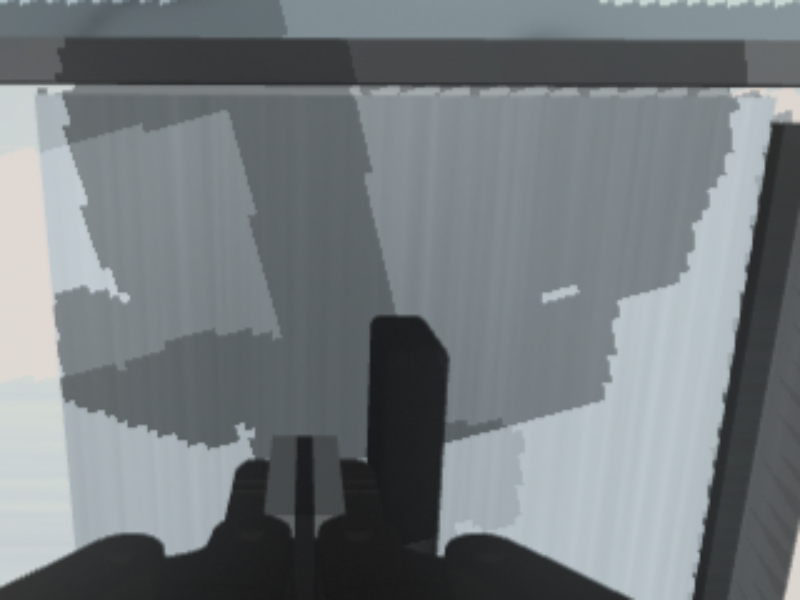

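The lip's front is at b≈0.040 m and the strip face at ≈0.064, so about 24 mm remain. I'll advance most of that, then creep.

Emit:
jog_arm(steps=[{"linear": [0,0.003,0],"delta_rot": [0,0,0],"grip": 0.0},{"linear": [0,0.004,0],"delta_rot": [0,0,0],"grip": 0.0},{"linear": [0,0.004,0],"delta_rot": [0,0,0],"grip": 0.0},{"linear": [0,0.003,0],"delta_rot": [0,0,0],"grip": 0.0},{"linear": [0,0.002,0],"delta_rot": [0,0,0],"grip": 0.0},{"linear": [0,0.001,0],"delta_rot": [0,0,0],"grip": 0.0},{"linear": [0,0,0],"delta_rot": [0,0,0],"grip": 0.0},{"linear": [0,0,0],"delta_rot": [0,0,0],"grip": 0.0},{"linear": [0,0,0],"delta_rot": [0,0,0],"grip": 0.0}])

```text
t: 16.7
tool_pos: [0.5879, 0.04, 0.0994]
tool_rot: [0.406, 3.115, 0.001]
contact_force: [0.1, -0.4, -0.2]
opening: 0.0002
grip_force: 0.4
```

Emit:
jog_arm(steps=[{"linear": [0,0.0006,0],"delta_rot": [0,0,0],"grip": 0.0},{"linear": [0,0.0006,0],"delta_rot": [0,0,0],"grip": 0.0},{"linear": [0,0.0006,0],"delta_rot": [0,0,0],"grip": 0.0}])

```text
t: 17.0
tool_pos: [0.5882, 0.0413, 0.0994]
tool_rot: [0.406, 3.115, -0.001]
contact_force: [-0.0, -2.8, 0.4]
opening: -0.0
grip_force: 1.5
```

Emit:
jog_arm(steps=[{"linear": [0,0.0005,0],"delta_rot": [0,0,0],"grip": 0.0},{"linear": [0,0.0005,0],"delta_rot": [0,0,0],"grip": 0.0}])

```text
t: 17.2
tool_pos: [0.5886, 0.0424, 0.0994]
tool_rot: [0.406, 3.115, -0.0]
contact_force: [0.6, -3.2, 0.9]
opening: 0.0001
grip_force: 1.5
```

Emit:
jog_arm(steps=[{"linear": [0,0.0005,0],"delta_rot": [0,0,0],"grip": 0.0},{"linear": [0,0.0005,0],"delta_rot": [0,0,0],"grip": 0.0}])

```text
t: 17.4
tool_pos: [0.5888, 0.0435, 0.0993]
tool_rot: [0.406, 3.115, -0.0]
contact_force: [-0.7, -2.8, 0.5]
opening: 0.0002
grip_force: 1.5
```

Emit:
jog_arm(steps=[{"linear": [0,0.0004,0],"delta_rot": [0,0,0],"grip": 0.0},{"linear": [0,0.0004,0],"delta_rot": [0,0,0],"grip": 0.0}])

```text
t: 17.6
tool_pos: [0.589, 0.0442, 0.0994]
tool_rot: [0.406, 3.115, 0.0]
contact_force: [0.7, -3.0, 0.7]
opening: 0.0001
grip_force: 1.5
```

Emit:
jog_arm(steps=[{"linear": [0,0.0004,0],"delta_rot": [0,0,0],"grip": 0.0},{"linear": [0,0.0004,0],"delta_rot": [0,0,0],"grip": 0.0}])

```text
t: 17.8
tool_pos: [0.5892, 0.045, 0.0994]
tool_rot: [0.406, 3.115, -0.0]
contact_force: [1.2, -3.7, -0.1]
opening: -0.0001
grip_force: 1.5
```

Emit:
jog_arm(steps=[{"linear": [0,0.0004,0],"delta_rot": [0,0,0],"grip": 0.0},{"linear": [0,0.0003,0],"delta_rot": [0,0,0],"grip": 0.0}])

```text
t: 18.0
tool_pos: [0.5894, 0.0457, 0.0994]
tool_rot: [0.406, 3.115, 0.0]
contact_force: [0.6, -3.7, 1.5]
opening: -0.0003
grip_force: 1.5
```

Emit:
jog_arm(steps=[{"linear": [0,0.0004,0],"delta_rot": [0,0,0],"grip": 0.0},{"linear": [0,0.0003,0],"delta_rot": [0,0,0],"grip": 0.0}])

```text
t: 18.2
tool_pos: [0.5896, 0.0464, 0.0994]
tool_rot: [0.406, 3.115, -0.0]
contact_force: [0.3, -2.6, 0.6]
opening: 0.0001
grip_force: 1.5
```

Emit:
jog_arm(steps=[{"linear": [0,0.0004,0],"delta_rot": [0,0,0],"grip": 0.0},{"linear": [0,0.0003,0],"delta_rot": [0,0,0],"grip": 0.0}])

```text
t: 18.4
tool_pos: [0.5898, 0.047, 0.0994]
tool_rot: [0.406, 3.115, -0.0]
contact_force: [0.1, -3.9, 1.0]
opening: 0.0
grip_force: 1.5
```

Emit:
jog_arm(steps=[{"linear": [0,0.0004,0],"delta_rot": [0,0,0],"grip": 0.0},{"linear": [0,0.0003,0],"delta_rot": [0,0,0],"grip": 0.0}])

```text
t: 18.6
tool_pos: [0.59, 0.0477, 0.0994]
tool_rot: [0.406, 3.115, -0.0]
contact_force: [0.1, -3.8, 1.7]
opening: -0.0001
grip_force: 1.5
```

Emit:
jog_arm(steps=[{"linear": [0,0.0003,0],"delta_rot": [0,0,0],"grip": 0.0},{"linear": [0,0.0002,0],"delta_rot": [0,0,0],"grip": 0.0}])

```text
t: 18.8
tool_pos: [0.5901, 0.0482, 0.0993]
tool_rot: [0.406, 3.115, 0.0]
contact_force: [1.4, -3.9, 0.7]
opening: 0.0
grip_force: 1.5
```

Emit:
jog_arm(steps=[{"linear": [0,0.0003,0],"delta_rot": [0,0,0],"grip": 0.0},{"linear": [0,0.0003,0],"delta_rot": [0,0,0],"grip": 0.0}])

```text
t: 19.0
tool_pos: [0.5902, 0.0488, 0.0994]
tool_rot: [0.406, 3.115, -0.0]
contact_force: [1.5, -3.3, 1.6]
opening: -0.0003
grip_force: 1.5
```

Emit:
jog_arm(steps=[{"linear": [0,0.0003,0],"delta_rot": [0,0,0],"grip": 0.0},{"linear": [0,0.0003,0],"delta_rot": [0,0,0],"grip": 0.0}])

```text
t: 19.2
tool_pos: [0.5904, 0.0493, 0.0994]
tool_rot: [0.406, 3.115, -0.0]
contact_force: [-0.0, -4.1, 2.2]
opening: 0.0001
grip_force: 1.8
```

Emit:
jog_arm(steps=[{"linear": [0,0.0003,0],"delta_rot": [0,0,0],"grip": 0.0},{"linear": [0,0,0],"delta_rot": [0,0,0],"grip": 0.0}])

```text
t: 19.4
tool_pos: [0.5904, 0.0495, 0.0994]
tool_rot: [0.406, 3.115, -0.001]
contact_force: [1.7, -4.7, 0.7]
opening: -0.0001
grip_force: 2.1
```

Emit:
jog_arm(steps=[{"linear": [0,0.0003,0],"delta_rot": [0,0,0],"grip": 0.0},{"linear": [0,0,0],"delta_rot": [0,0,0],"grip": 0.0}])

```text
t: 19.6
tool_pos: [0.5904, 0.0495, 0.0994]
tool_rot: [-0.406, -3.115, 0.001]
contact_force: [-0.4, -5.3, 1.9]
opening: 0.0
grip_force: 2.5
```

Emit:
jog_arm(steps=[{"linear": [0,0.0004,0],"delta_rot": [0,0,0],"grip": 0.0},{"linear": [0,0.0003,0],"delta_rot": [0,0,0],"grip": 0.0},{"linear": [0,0,0],"delta_rot": [0,0,0],"grip": 0.0}])

```text
t: 19.9
tool_pos: [0.5905, 0.0498, 0.0994]
tool_rot: [-0.406, -3.115, 0.003]
contact_force: [0.5, -7.0, 2.0]
opening: -0.0001
grip_force: 3.3
```

Emit:
jog_arm(steps=[{"linear": [0,0.0004,0],"delta_rot": [0,0,0],"grip": 0.0},{"linear": [0,0.0003,0],"delta_rot": [0,0,0],"grip": 0.0},{"linear": [0,0,0],"delta_rot": [0,0,0],"grip": 0.0}])

```text
t: 20.2
tool_pos: [0.5906, 0.05, 0.0994]
tool_rot: [-0.406, -3.115, 0.004]
contact_force: [-0.5, -8.6, 2.7]
opening: 0.0002
grip_force: 4.1
```

Push is about 8.5 N, so the lip takes about 5.5 N after drag. Backing off gently.

Emit:
jog_arm(steps=[{"linear": [0,-0.001,0],"delta_rot": [0,0,0],"grip": 0.0},{"linear": [0,-0.002,0],"delta_rot": [0,0,0],"grip": 0.0},{"linear": [0,-0.005,0],"delta_rot": [0,0,0],"grip": 0.0},{"linear": [0,-0.01,0],"delta_rot": [0,0,0],"grip": 0.0},{"linear": [0,-0.01,0],"delta_rot": [0,0,0],"grip": 0.0},{"linear": [0,0,-0.02],"delta_rot": [0,0,0],"grip": 0.0},{"linear": [0,0,-0.04],"delta_rot": [0,0,0],"grip": 0.0},{"linear": [0,0,-0.04],"delta_rot": [0,0,0],"grip": 0.0},{"linear": [0,0,-0.02],"delta_rot": [0,0,0],"grip": 0.0},{"linear": [0,0,0],"delta_rot": [0,0,0],"grip": 0.0}])

```text
t: 21.2
tool_pos: [0.5857, 0.0235, 0.2242]
tool_rot: [0.405, 3.107, 0.001]
contact_force: [-0.4, 0.1, 0.4]
opening: 0.0005
grip_force: 0.0
```

Run:
```python
from h import *
im,d=cap('wrist','w8'); P=cloud('wrist','w8');a=(P[...,:2]-c)@f;b=(P[...,:2]-c)@e;z=P[...,2]
m=(z>.108)&(z<.13)&(abs(a)<.06)&(abs(b+.015)<.025); print('handle b',np.percentile(b[m],[1,99]).round(4))
for a0 in (-.06,-.05,-.04):
    print(a0,[(round(k*1000),round(float(np.median(z[w]))*1000,1)) for k in np.arange(.05,.08,.002) if (w:=(abs(b-k)<.001)&(abs(a-a0)<.004)).sum()>2])
cv2.imwrite('pics/w8c.png',im[:,:,::-1])
```

```text
handle b [-0.0224 -0.0105]
-0.06 [(50, 86.4), (52, 86.3), (54, 87.0), (56, 86.8), (58, 87.9), (60, 90.5), (62, 90.6), (64, 90.8), (66, 91.4), (68, 91.7), (70, 91.8), (72, 91.4), (74, 91.6), (78, 88.5)]
-0.05 [(50, 86.2), (52, 86.5), (54, 86.5), (56, 86.5), (58, 87.7), (60, 90.4), (62, 90.1), (64, 90.9), (66, 91.7), (68, 91.9), (70, 91.5), (72, 91.3), (74, 91.6), (76, 90.9), (78, 89.5)]
-0.04 [(50, 86.5), (52, 86.1), (54, 86.5), (56, 86.1), (58, 87.5), (60, 90.4), (62, 90.6), (64, 91.1), (66, 91.5), (68, 91.8), (70, 91.3), (72, 91.7), (74, 91.8), (78, 83.7)]
```

View pics/w8c.png

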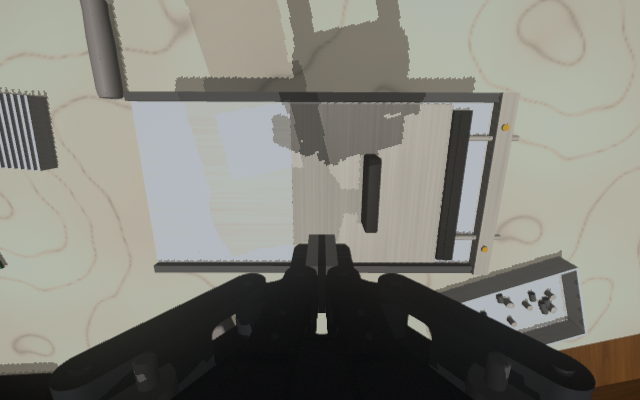

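The hatch is shut over the bay. The lip (cols ~440–455) bears on the strip with no gap, and the arm is clear. Handing in.

```bash
python3 -c "
from station import ctrl
print(ctrl.finish_job())"
```

```text
the job is handed in; nothing more can be done
None
```

The module sits flat and centred in its bay, and the hatch is closed with its lip pressed against the sealing strip (peak lip force about 5.5 N, estimated from the push). The job is handed in, but it returned no verdict.

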